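# Load a filter changer in order, finding the blocked pocket by feel

### The arm

A 7-joint arm with a two-finger parallel gripper is mounted at the origin on the work surface. World frame = base frame: x ahead of the robot, y to its left, z up, the work surface at z = 0. Lengths are in m, angles in degrees, forces in N, time in s.
With the tool pointing down it reaches from about 0.425 to 0.8 m from the base axis. Payload 8.3 kg.
Tool frame: the origin (TCP) lies at the centre of the arm's flange, where the gripper is bolted on; the fingertips stand 173 mm ahead of it and the grasp point (between the pads) lies 155 mm ahead of it; z points along the fingers, y is the line along which they close (so a half turn about z gives the same grasp; the last joint's range is limited). The gripper opens to 85 mm and grips with 20 to 120 N. Pads are 22 mm wide; open, the fingers measure 114 mm over their backs; the gripper's body (76 mm by 85 mm) begins 54 mm behind the grasp point. The pads swing forward as they close: fully open they stand 13 mm farther back than shut.
Start: joints at [68.818, 21.967, 0.94, 78.501, -0.361, 79.538, -2.664], TCP at [0.189, -0.596, 0.405] pointing down, gripper open.
Joint ranges: [-169.22, 169.22], [-14.56, 117.87], [-87.37, 89.26], [10.42, 133.3], [-82.24, 262.24], [0.94, 117.77], [-172.7, 172.7]. Speed limits (degrees/s): [136.94, 136.94, 172.46, 172.46, 180, 180, 180].

### API

Orientations are given as a 3x3 rotation matrix whose columns are the frame's x, y, z axes.
In Python, from station import ctrl gives the robot as it stands.
- The arm moves only by the tool carry_out, never from a script. Its arguments are lists of equal length, an entry for each row: "gripper": the opening, from -1 (shut) to 1 (fully open); "offset": the shift along the tool's x, y, z in cm, a list of three; "spin": the turn about the tool's z in rad. In form: {"gripper": [gripper, ...], "offset": [[tx, ty, tz], ...], "spin": [spin, ...]}. A call has 1 to 8 rows; each row is the pose to reach, as a shift and turn from the pose commanded when the call began, along the tool's axes at that moment; what a row does not reach only later rows make up. A row lasts 1/10 s, in which the tool goes at most 50 mm and 8.59 degrees, less where a joint would pass 70% of its speed; a pose out of reach is approached as far as the arm can. A call with a gripper value outside its range is refused whole. The fingers move at their own pace and stop on an object; "grip_force" is the grip in N (left out, the last holds). Time passes only in rows, so rows that repeat a pose let the fingers close. It gives the time, the measured TCP pose, the force, the opening and the grip force at its end, in the units of the state.
- ctrl.state(): the state, without advancing time (a new reading comes with each control period).
- ctrl.read_camera(name): name is "scene" or "top" or "wrist"; returns (picture, depth): 420x560x3 uint8, blue, green, red; 420x560 float32, m along the optical axis (not along the pixel's ray), 0 where there is no reading.
- ctrl.camera_model(name): a dict with "fx", "fy", "cx", "cy" (pixels), "pose" (4x4, takes a point from camera to world coordinates); the wrist camera has in their place "tool_from_camera" (4x4, takes a point from camera to tool coordinates, whose origin is the TCP and whose axes are the flange's). Camera axes: x right, y down, z forward; pixel columns grow to the right and rows downward; lengths in m; the calibration is good to about 2 mm. The wrist camera is an equidistant fisheye: a pixel r from the principal point sees the ray r / f radians off the axis. A picture is of the moment at which its call begins: read the wrist's pose just before it. camera_model takes no time and is no camera call.
- ctrl.job_done(): hands the job in; it is judged then, once.
Trained networks look in the newest picture that a camera, given by its name, has taken for a name from the list of things; names that differ only in an ending like _2 or _b are one class to them, and where a whole thing is asked for, a point or a joint stands for the part that bears it (a point fixed in the world has none). Each returns a list of dicts, best first, with "confidence" (0 to 1); they miss things now and then, are a little off and sometimes report something else, mostly with a low value. They report only what shows in the picture. A call takes as long as a camera call.
- ctrl.search_frame(camera, label): "location" ([column, row] in pixels, amid what is visible of it).
- ctrl.cut_out(camera, label): "mask" (420x560 bool, what is visible of it) and "location" ([column, row] in pixels, amid what is visible of it).
- ctrl.tip_of(camera, label): "location" ([column, row] in pixels: a listed point, or the origin of a listed thing).
The state is a dict: "t": time; "q": joint angles; "qd": joint speeds; "tau": joint torques, N m; "ee_pos": TCP position; "tcp_rot": TCP orientation; "ft_force": force on the tool from outside, world axes, zero at the start; "moment": the same for the moment, N m; "width": finger opening in m; "finger_force": force on a finger pad.
Only numpy, scipy, OpenCV 4.12 (cv2) and the standard library are available. Lean on these libraries where they do the work, as an engineer would, in place of code of your own. Each camera call takes 0.05 s, during which the arm holds its last target. There are 200 camera calls.

### The job

Load the three filter holders from the white block into the filter changer in order of grip width, the narrow one first, then the medium, then the wide, each upright and fully home before the next, filling the usable pockets in turn from pocket 1 beside the round boss. One of the four pockets is blocked deep inside, which you can only find out by feel: skip it and use the next. Lower the holders in without dropping them, and leave everything else on the bench where it is.

Things in the scene. Friction and masses are not known exactly. Their poses are not given: they have to be found in the camera images.
- holder_narrow: Loose filter holder with the narrow grip, 70 g: flat steel blade 40 (x) x 6 (y) x 44 high (lowest 5 mm only 36 x 4.5), a black grip 14 (x) x 14 (y) x 30 high centred on top. Origin: centre of the blade's lower edge; z up, x along its width; a half turn makes no difference. Starts upright in a slot of the white block (which one varies), foot 15 mm above the table.
- holder_medium: Loose filter holder with the medium grip, 70 g: flat steel blade 40 (x) x 6 (y) x 44 high (lowest 5 mm only 36 x 4.5), a black grip 27 (x) x 14 (y) x 30 high centred on top. Origin: centre of the blade's lower edge; z up, x along its width; a half turn makes no difference. Starts upright in a slot of the white block (which one varies), foot 15 mm above the table.
- holder_wide: Loose filter holder with the wide grip, 70 g: flat steel blade 40 (x) x 6 (y) x 44 high (lowest 5 mm only 36 x 4.5), a black grip 40 (x) x 14 (y) x 30 high centred on top. Origin: centre of the blade's lower edge; z up, x along its width; a half turn makes no difference. Starts upright in a slot of the white block (which one varies), foot 15 mm above the table.
- changer: Fixed aluminium block 60 high, 100 (x) x 244 (y, -139 to +105), a row of 4 slot pockets along y in its top, 50 apart. Origin under the row's middle at table height. A boss 26 dia, 12 high on the top's -y end marks pocket 1. Pockets 42 deep (floor 18 above the table; a grip then clears the top by 2), but one, varying, has a plug ending 18 below its mouth.
- block: White storage block, fixed, 80 (x) x 170 (y) x 45 high, three slots 42 x 8 mm, 30 deep, 55 mm apart along y. Origin under its centre, at table height; z up.
- pocket1 (a point): Centre of the mouth of pocket 1, in the changer's top face 60 mm above the table; slot 42 mm along x (the changer's x), 8 mm along y, its inside hidden by black dust lips that yield freely. Nearest the boss; 1 small black stud before it.
- pocket2 (a point): Centre of the mouth of pocket 2, in the changer's top face 60 mm above the table; slot 42 mm along x (the changer's x), 8 mm along y, its inside hidden by black dust lips that yield freely. 2 small black studs before it.
- pocket3 (a point): Centre of the mouth of pocket 3, in the changer's top face 60 mm above the table; slot 42 mm along x (the changer's x), 8 mm along y, its inside hidden by black dust lips that yield freely. 3 small black studs before it.
- pocket4 (a point): Centre of the mouth of pocket 4, in the changer's top face 60 mm above the table; slot 42 mm along x (the changer's x), 8 mm along y, its inside hidden by black dust lips that yield freely. 4 small black studs before it.
- weighing_bottle: Bystander: small glass weighing bottle with a white cap, 36 mm dia, 46 tall, between the block and the changer.
- reagent: Bystander: white reagent jar with a red cap, 64 mm dia, 120 tall, at the back.
- beaker: Bystander: glass beaker, 70 mm dia, 85 tall, at the back right.
- flask: Bystander: conical glass flask, 84 mm dia at the foot, 110 tall, at the back left.
- dish: Bystander: shallow white dish, 60 mm dia, 14 tall, between the block and the changer.
- spatula: Bystander: steel spatula, 160 mm long, lying to the left.
- marker: Bystander: grey marker pen, 16 mm dia, lying to the right.

How it is judged:
By the outcome, as a careful person would: the job done as asked, in the order asked, and still so for the second after the job is handed in, with the robot touching nothing.
It also fails if it takes over 72 s, if anything falls off the work surface, if the arm or the gripper's body presses on something with over 40 N, if the wrist force passes 120 N, or if a joint passes its speed limit or range.

## Working session

There is one attempt and no reset: what is moved stays moved. The work goes in short steps, Python scripts to look and compute and a tool call to move; the robot and the scene stay as the last step left them, time stands still between calls to the robot, and variables do not carry over. Pictures are saved under pics/ and viewed, at most 10 in all, crops included, and the job is handed in when it is done.

Besides the shell and the picture viewer there is one more tool, called after "Request:" as name(argument=value, ...), one argument or row to a line, values as JSON. carry_out: Moves the arm, as the interface text tells. Its arguments: {"type":"object","properties":{"gripper":{"type":"array","items":{"type":"number"}},"offset":{"type":"array","items":{"type":"array","items":{"type":"number"}}},"spin":{"type":"array","items":{"type":"number"}},"grip_force":{"type":"number"}},"required":["gripper","offset","spin"]}

```bash
mkdir -p pics; ls
python3 - <<'E'
from station import ctrl
import cv2,numpy as np
s=ctrl.state();print({k:np.round(v,3).tolist() for k,v in s.items()})
for c in("top","scene"):
    p,d=ctrl.read_camera(c);cv2.imwrite(f"pics/{c}0.png",p);np.savez(f"{c}0.npz",p=p,d=d)
    m=ctrl.camera_model(c);print(c,{k:np.round(v,4).tolist() for k,v in m.items()})
E
```

```text
pics
{'t': 0.0, 'q': [68.819, 22.015, 0.94, 78.561, -0.361, 79.537, -2.664], 'qd': [-0.025, -0.072, 0.001, -0.049, 0.023, -0.028, 0.047], 'tau': [0.001, -62.759, 0.845, -37.182, 0.017, 0.014, -0.0], 'ee_pos': [0.189, -0.596, 0.404], 'tcp_rot': [[0.953, 0.302, -0.001], [0.302, -0.953, 0.002], [-0.0, -0.002, -1.0]], 'ft_force': [0.381, 0.093, -0.219], 'moment': [-0.019, -0.003, -0.012], 'finger_force': 0.0, 'width': 0.085}
top {'fx': 491.1983, 'fy': 491.1983, 'cx': 274.2418, 'cy': 204.4156, 'pose': [[0.0271, -0.9973, 0.0676, 0.5111], [-0.9996, -0.0279, -0.0109, 0.0332], [0.0128, -0.0673, -0.9977, 1.3557], [0.0, 0.0, 0.0, 1.0]]}
scene {'fx': 506.6429, 'fy': 506.6429, 'cx': 275.643, 'cy': 212.2977, 'pose': [[-0.7883, 0.5235, -0.3232, 1.0038], [0.6152, 0.6641, -0.4248, 0.5175], [-0.0077, -0.5338, -0.8456, 1.0961], [0.0, 0.0, 0.0, 1.0]]}
```

View pics/top0.png

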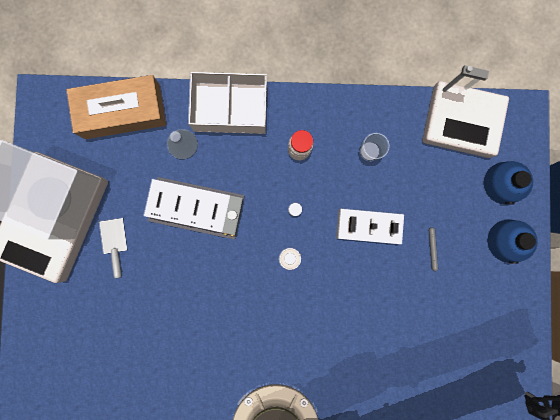

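View pics/scene0.png

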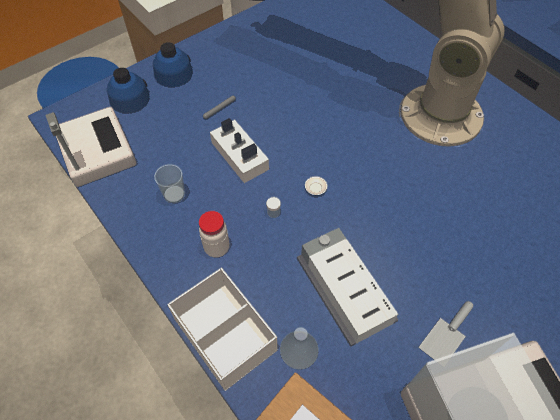

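```bash
cat > h.py <<'E'
from station import ctrl
import cv2,numpy as np
def world(c,u,v,z):
    "pixel -> world point on plane z (array ok)"
    m=ctrl.camera_model(c);T=np.array(m["pose"])
    r=T[:3,:3]@np.array([(u-m["cx"])/m["fx"],(v-m["cy"])/m["fy"],1.])
    return T[:3,3]+r*(z-T[2,3])/r[2]
E
python3 - <<'E'
from h import *
Z=dict(pocket1=.06,pocket2=.06,pocket3=.06,pocket4=.06,holder_narrow=.015,holder_medium=.015,holder_wide=.015,changer=0,block=0)
for n,z in Z.items():
  for c in("top","scene"):
    r=ctrl.tip_of(c,n)[:2]
    print(n,c,[(np.round(x["location"]).tolist(),round(x["confidence"],2),world(c,*x["location"],z).round(4)[:2].tolist()) for x in r])
E
```

```text
pocket1 top [([217.0, 211.0], 0.89, [0.5767, 0.17]), ([176.0, 202.0], 0.82, [0.5988, 0.2794])]
pocket1 scene [([346.0, 276.0], 0.84, [0.5869, 0.2277]), ([358.0, 293.0], 0.8, [0.5951, 0.2739])]
pocket2 top [([217.0, 211.0], 0.89, [0.5767, 0.17]), ([176.0, 202.0], 0.82, [0.5988, 0.2794])]
pocket2 scene [([346.0, 276.0], 0.84, [0.5869, 0.2277]), ([358.0, 293.0], 0.8, [0.5951, 0.2739])]
pocket3 top [([217.0, 211.0], 0.89, [0.5767, 0.17]), ([176.0, 202.0], 0.82, [0.5988, 0.2794])]
pocket3 scene [([346.0, 276.0], 0.84, [0.5869, 0.2277]), ([358.0, 293.0], 0.8, [0.5951, 0.2739])]
pocket4 top [([217.0, 211.0], 0.89, [0.5767, 0.17]), ([176.0, 202.0], 0.82, [0.5988, 0.2794])]
pocket4 scene [([346.0, 276.0], 0.84, [0.5869, 0.2277]), ([358.0, 293.0], 0.8, [0.5951, 0.2739])]
holder_narrow top [([367.0, 223.0], 0.57, [0.557, -0.2365])]
holder_narrow scene [([236.0, 152.0], 0.53, [0.5568, -0.247])]
holder_medium top [([388.0, 227.0], 0.46, [0.5482, -0.2943]), ([368.0, 225.0], 0.35, [0.5522, -0.2391])]
holder_medium scene [([228.0, 138.0], 0.59, [0.5438, -0.2997])]
holder_wide top []
holder_wide scene [([251.0, 167.0], 0.74, [0.5544, -0.1805])]
changer top [([192.0, 207.0], 0.6, [0.5883, 0.2453]), ([367.0, 223.0], 0.37, [0.5589, -0.2384])]
changer scene [([350.0, 296.0], 0.94, [0.589, 0.2536])]
block top [([363.0, 225.0], 0.56, [0.5531, -0.2294]), ([435.0, 247.0], 0.47, [0.4967, -0.4279])]
block scene [([319.0, 187.0], 0.66, [0.4463, -0.0242]), ([237.0, 158.0], 0.64, [0.5586, -0.2379])]
```

The top view shows the changer left of centre: boss (232,215), pockets 1 to 4 at (217,211), (197,207), (178,203) and (159,199). In the block the holders sit at wide (352,225), narrow (374,227) and medium (394,228). The scene view agrees. I'll refine with the wrist camera over the block.

Request:
carry_out(
  gripper=[1, 1, 1, 1, 1, 1, 1, 1],
  offset=[
    [4.4, -2.2, 0],
    [8.8, -4.4, 0],
    [13.2, -6.6, 0],
    [17.6, -8.9, 0],
    [22, -11.1, 0],
    [26.4, -13.3, 0],
    [30.8, -15.5, 0],
    [35.2, -17.7, 0],
  ],
  spin=[-0.14, -0.28, -0.42, -0.56, -0.7, -0.84, -0.98, -1.12],
)

```text
t: 1.8
ee_pos: [0.4719, -0.3192, 0.4051]
tcp_rot: [[0.138, 0.99, 0.001], [0.99, -0.138, -0.001], [-0.0, 0.001, -1.0]]
ft_force: [1.0, -1.1, -0.0]
width: 0.0854
finger_force: 0.0
```

Run:
```python
from h import *
s=ctrl.state();print(s["t"],np.round(s["ee_pos"],4),np.round(s["tcp_rot"],4).tolist(),np.round(s["q"],1))
m=ctrl.camera_model("wrist");print({k:np.round(v,4).tolist() for k,v in m.items()})
```

```text
1.8 [ 0.4719 -0.3192  0.4051] [[0.1381, 0.9904, 0.0006], [0.9904, -0.1381, -0.0006], [-0.0005, 0.0007, -1.0]] [ 46.8  16.3 -19.9  86.8   5.6  77.9  18.5]
{'fx': 325.1923, 'fy': 325.1923, 'cx': 277.8614, 'cy': 211.8697, 'tool_from_camera': [[-0.001, -0.9564, -0.2922, 0.075], [1.0, -0.0011, 0.0002, -0.0003], [-0.0005, -0.2922, 0.9564, 0.0307], [0.0, 0.0, 0.0, 1.0]]}
```

Request:
carry_out(
  gripper=[1, 1, 1, 1],
  offset=[
    [4.5, 3.5, 3.5],
    [8.9, 6.9, 7],
    [8.9, 6.9, 7],
    [8.9, 6.9, 7],
  ],
  spin=[-0.04, -0.04, -0.04, -0.04],
)

```text
t: 2.2
ee_pos: [0.5539, -0.2374, 0.3315]
tcp_rot: [[0.096, 0.995, -0.003], [0.995, -0.096, 0.005], [0.005, -0.004, -1.0]]
ft_force: [-0.5, 0.8, 0.2]
width: 0.0856
finger_force: 0.0
```

```bash
cat >> h.py <<'E'
def wpose():
    s=ctrl.state();T=np.eye(4);T[:3,:3]=s["tcp_rot"];T[:3,3]=s["ee_pos"];return T
def wworld(uv,z,T):
    "wrist pixels (N,2) -> world points on plane z"
    m=ctrl.camera_model("wrist");d=(np.atleast_2d(uv)-[m["cx"],m["cy"]])/m["fx"]
    r=np.linalg.norm(d,axis=1,keepdims=True)+1e-12
    ray=np.hstack([d/r*np.sin(r),np.cos(r)])
    M=T@np.array(m["tool_from_camera"]);w=ray@M[:3,:3].T
    return M[:3,3]+w*((z-M[2,3])/w[:,2:])
def rectify(p,T,z,cx,cy,half=.13,ppm=2500):
    "orthographic top view of plane z: col=-y... col grows with -y, row grows with -x"
    m=ctrl.camera_model("wrist");n=int(2*half*ppm)
    j,i=np.meshgrid(np.arange(n),np.arange(n))
    P=np.stack([cx+half-i/ppm,cy+half-j/ppm,np.full(i.shape,z),np.ones(i.shape)],-1)
    M=np.linalg.inv(T@np.array(m["tool_from_camera"]));c=P@M.T
    rho=np.hypot(c[...,0],c[...,1])+1e-12;th=np.arctan2(rho,c[...,2])
    u=m["cx"]+m["fx"]*th*c[...,0]/rho;v=m["cy"]+m["fx"]*th*c[...,1]/rho
    return cv2.remap(p,u.astype(np.float32),v.astype(np.float32),cv2.INTER_CUBIC)
E
python3 - <<'E'
from h import *
T=wpose();p,d=ctrl.read_camera("wrist");np.savez("w1.npz",p=p,d=d,T=T)
print(T.round(4).tolist())
cv2.imwrite("pics/w1.png",np.hstack([p]))
r=rectify(p,T,.089,.553,-.24,.12);r2=rectify(p,T,.045,.553,-.24,.12)
cv2.imwrite("pics/w1r.png",np.hstack([r,r2])[::1,::1] if 0 else cv2.resize(np.hstack([r,r2]),(800,400)))
E
```

```text
[[0.0961, 0.9954, -0.0031, 0.5539], [0.9954, -0.0961, 0.0048, -0.2374], [0.0045, -0.0035, -1.0, 0.3315], [0.0, 0.0, 0.0, 1.0]]
```

View pics/w1.png

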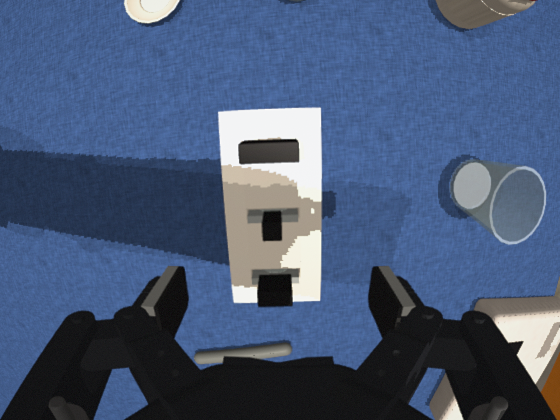

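The wrist view shows the block: wide grip (268,152), narrow (272,226), medium (275,290). I'll measure the grip tops and the block top by depth.

```bash
cat >> h.py <<'E'
def cloud(d,T):
    m=ctrl.camera_model("wrist");v,u=np.mgrid[:420,:560]
    x=(u-m["cx"])/m["fx"];y=(v-m["cy"])/m["fx"];r=np.hypot(x,y)+1e-12
    c=np.stack([x/r*np.tan(r)*d,y/r*np.tan(r)*d,d,np.ones_like(d)],-1)
    w=(c@(T@np.array(m["tool_from_camera"])).T)[...,:3];w[d<=0]=np.nan;return w
def rects(mask,z,T,amin=60):
    "blobs of mask -> (centre, long-axis yaw deg, sizes mm) on plane z"
    n,l,st,_=cv2.connectedComponentsWithStats(mask.astype(np.uint8))
    for k in range(1,n):
        if st[k,4]<amin: continue
        v,u=np.where(l==k);P=wworld(np.c_[u,v].astype(float),z,T)[:,:2]
        (c,wh,a)=cv2.minAreaRect((P*1000).astype(np.float32))
        print(st[k,4],"px",(int(u.mean()),int(v.mean())),"c",np.round(c,1),"mean",(P.mean(0)*1000).round(1),"wh",np.round(wh,1),"ang",round(a,1))
E
python3 - <<'E'
from h import *
f=np.load("w1.npz");p,d,T=f["p"],f["d"],f["T"];w=cloud(d,T);z=w[...,2]
near=(np.hypot(w[...,0]-.553,w[...,1]+.24)<.12)
print("hist",np.histogram(z[near],np.arange(-.01,.12,.005)))
print("tops");rects(near&(z>.083)&(z<.097),.089,T)
print("block");rects(near&(z>.038)&(z<.052),.045,T,300)
for a in[(268,150),(272,226),(275,296)]:print(z[a[1],a[0]],p[a[1],a[0]])
E
```

```text
hist (array([    0, 10617, 14918,     0,     0,     0,     0,     0,     8,
           1,  6182,  8795,   141,   378,   160,   139,   173,   177,
         194,  2140,   168,     0,     0,     0,     0]), array([-0.01 , -0.005,  0.   ,  0.005,  0.01 ,  0.015,  0.02 ,  0.025,
        0.03 ,  0.035,  0.04 ,  0.045,  0.05 ,  0.055,  0.06 ,  0.065,
        0.07 ,  0.075,  0.08 ,  0.085,  0.09 ,  0.095,  0.1  ,  0.105,
        0.11 ,  0.115]))
tops
1290 px (268, 152) c [ 551.5 -184.9] mean [ 551.8 -184.9] wh [14.2 39.4] ang 86.2
428 px (271, 229) c [ 548.  -238.3] mean [ 548.1 -238.5] wh [15.5 13.9] ang 84.6
674 px (274, 297) c [ 544.8 -292.9] mean [ 545.  -292.9] wh [18.1 26.7] ang 85.5
block
15047 px (272, 199) c [ 548.1 -239.9] mean [ 549.3 -230.5] wh [170.6  80.4] ang 86.2
0.0892934818859128 [62 65 69]
0.08861582682023686 [18 16 19]
0.08938155813452203 [17 17 19]
```

Request:
carry_out(
  gripper=[0, 0, 0, 0, 0, 0],
  offset=[
    [-0.23, -0.56, 0],
    [-0.23, -0.56, 4],
    [-0.23, -0.56, 4],
    [-0.23, -0.56, 4],
    [-0.23, -0.56, 4],
    [-0.23, -0.56, 4],
  ],
  spin=[-0.03, -0.03, -0.03, -0.03, -0.03, -0.03],
)

```text
t: 2.85
ee_pos: [0.5466, -0.2446, 0.2966]
tcp_rot: [[0.074, 0.997, 0.002], [0.997, -0.074, -0.001], [-0.001, 0.003, -1.0]]
ft_force: [-0.1, -1.2, 0.2]
width: 0.043
finger_force: 0.0
```

Run:
```python
from h import *
T=wpose();print(T.round(4).tolist())
p,d=ctrl.read_camera("wrist");np.savez("w2.npz",p=p,d=d,T=T)
w=cloud(d,T);z=w[...,2]
near=(np.hypot(w[...,0]-.553,w[...,1]+.24)<.12)
rects(near&(z>.083)&(z<.097),.089,T);rects(near&(z>.038)&(z<.052),.045,T,300)
```

```text
[[0.0743, 0.9972, 0.0025, 0.5466], [0.9972, -0.0743, -0.0011, -0.2446], [-0.0009, 0.0026, -1.0, 0.2966], [0.0, 0.0, 0.0, 1.0]]
1902 px (278, 142) c [ 551.8 -184.7] mean [ 551.7 -184.7] wh [13.9 39.9] ang 85.7
594 px (278, 235) c [ 547.8 -238.5] mean [ 547.9 -238.4] wh [15.7 13.5] ang 85.6
894 px (280, 312) c [ 545.  -292.3] mean [ 544.9 -292.6] wh [17.8 27. ] ang 85.5
18901 px (278, 194) c [ 548.2 -240.2] mean [ 548.6 -226.8] wh [170.8  80.6] ang 86.4
```

Request:
carry_out(
  gripper=[0, 0, 0, 0, 0, 0],
  offset=[
    [0.54, 0.1, 0],
    [0.54, 0.1, 3],
    [0.54, 0.1, 6.2],
    [0.54, 0.1, 6.2],
    [0.54, 0.1, 6.2],
    [0.54, 0.1, 6.2],
  ],
  spin=[-0.01, -0.01, -0.01, -0.01, -0.01, -0.01],
)

```text
t: 3.5
ee_pos: [0.5482, -0.2389, 0.2346]
tcp_rot: [[0.064, 0.998, 0.002], [0.998, -0.064, -0.001], [-0.001, 0.002, -1.0]]
ft_force: [-0.0, -1.3, 1.0]
width: 0.0427
finger_force: 0.0
```

Request:
carry_out(
  gripper=[-1, -1, -1, -1, -1, -1],
  offset=[
    [0, 0, 0],
    [0, 0, 0],
    [0, 0, 0],
    [0, 0, 0],
    [0, 0, 0],
    [0, 0, 0],
  ],
  spin=[0, 0, 0, 0, 0, 0],
  grip_force=40,
)

```text
t: 4.1
ee_pos: [0.5479, -0.2391, 0.2338]
tcp_rot: [[0.064, 0.998, 0.002], [0.998, -0.064, -0.001], [-0.001, 0.002, -1.0]]
ft_force: [-1.0, 0.3, 5.6]
width: 0.0133
finger_force: 42.0
```

Run:
```python
from h import *
T=wpose();print(T.round(4).tolist());s=ctrl.state();print(s["ft_force"],s["moment"])
```

```text
[[0.064, 0.998, 0.0016, 0.5479], [0.998, -0.064, -0.0007, -0.2391], [-0.0006, 0.0016, -1.0, 0.2338], [0.0, 0.0, 0.0, 1.0]]
[-1.02909878  0.29710295  5.61453649] [0.00432633 0.17865279 0.01926398]
```

Request:
carry_out(
  gripper=[-1, -1, -1, -1],
  offset=[
    [0, 0, -1],
    [0, 0, -3],
    [0, 0, -6],
    [0, 0, -8.5],
  ],
  spin=[0, 0, 0, 0],
)

```text
t: 4.5
ee_pos: [0.5474, -0.2388, 0.3194]
tcp_rot: [[0.064, 0.998, -0.0], [0.998, -0.064, 0.0], [0.0, -0.0, -1.0]]
ft_force: [0.4, -0.5, 0.4]
width: 0.0133
finger_force: 41.1
```

Request:
carry_out(
  gripper=[-1, -1, -1, -1, -1, -1, -1, -1],
  offset=[
    [4.8, 0.1, 0],
    [9.5, 0.2, 0],
    [14.2, 0.3, 0],
    [19, 0.4, 0],
    [23.8, 0.5, 0],
    [28.5, 0.6, 0],
    [33.2, 0.7, 0],
    [38, 0.8, 0],
  ],
  spin=[0, 0.02, 0.04, 0.06, 0.08, 0.1, 0.12, 0.134],
)

```text
t: 5.3
ee_pos: [0.5795, 0.1413, 0.3183]
tcp_rot: [[0.198, 0.98, 0.0], [0.98, -0.198, -0.0], [-0.0, 0.0, -1.0]]
ft_force: [1.2, -1.2, -1.5]
width: 0.0132
finger_force: 41.0
```

Request:
carry_out(
  gripper=[-1, -1, -1, -1],
  offset=[
    [0, 0, 0],
    [0, 0, 0],
    [0, 0, 0],
    [0, 0, 0],
  ],
  spin=[0, 0, 0, 0],
)

```text
t: 5.7
ee_pos: [0.5801, 0.1377, 0.3177]
tcp_rot: [[0.2, 0.98, -0.0], [0.98, -0.2, -0.001], [-0.001, 0.0, -1.0]]
ft_force: [-0.7, 0.0, -0.9]
width: 0.0136
finger_force: 41.0
```

Run:
```python
from h import *
T=wpose();print(T.round(4).tolist());s=ctrl.state();print(s["t"],s["ft_force"],s["moment"],s["width"])
p,d=ctrl.read_camera("wrist");np.savez("w3.npz",p=p,d=d,T=T);cv2.imwrite("pics/w3.png",p)
w=cloud(d,T);z=w[...,2]
near=(np.hypot(w[...,0]-.59,w[...,1]-.24)<.15)
rects(near&(z>.053)&(z<.067),.06,T,300)
g=cv2.cvtColor(p,cv2.COLOR_BGR2GRAY)
rects(near&(z>.03)&(z<.075)&(g<70),.06,T,60)
```

```text
[[0.1995, 0.9799, -0.0001, 0.5801], [0.9799, -0.1995, -0.001, 0.1377], [-0.001, 0.0001, -1.0, 0.3177], [0.0, 0.0, 0.0, 1.0]]
5.7 [-0.65419977  0.04585182 -0.89564806] [-0.03989728 -0.03767607  0.02083849] 0.013566292643378887
33623 px (260, 118) c [581.5 207.7] mean [582.3 211.8] wh [190.4 100.6] ang 79.7
545 px (258, 27) c [594.  275.2] mean [594.1 275.2] wh [ 7.1 40.1] ang 79.8
595 px (259, 96) c [585.  226.4] mean [585.  226.3] wh [ 7.1 40.8] ang 79.7
575 px (260, 167) c [575.8 177.5] mean [575.5 177.6] wh [ 7.3 41. ] ang 79.3
```

View pics/w3.png

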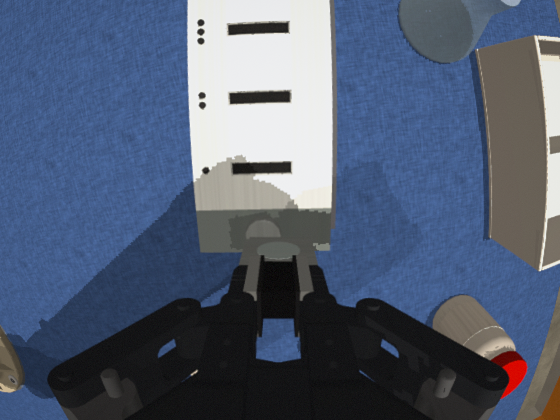

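The view shows pockets 1 to 3 at (260,167), (259,96) and (258,27), with studs 1, 2, 3 to their left. The narrow holder is held at (278,290). Next I'll check how it sits in the fingers.

Run:
```python
from h import *
f=np.load("w3.npz");p,d,T=f["p"],f["d"],f["T"];w=cloud(d,T)
t=(w-T[:3,3])@T[:3,:3]*1000   # tool frame mm
m=(np.abs(t[...,1])<5.5)&(np.abs(t[...,0])<25)&(t[...,2]>120)&(t[...,2]<240)
zz=t[...,2][m];print(np.histogram(zz,np.arange(120,241,4)))
for lo,hi in((135,143),(143,147),(147,152),(152,170),(170,176),(176,240)):
    k=m&(t[...,2]>=lo)&(t[...,2]<hi)
    if k.sum():print(lo,k.sum(),np.percentile(t[...,0][k],[2,50,98]).round(1),np.percentile(t[...,2][k],[5,50,95]).round(1))
```

```text
(array([  0,   0,   0,   0,   0,  62, 730, 124, 125,  83, 104,  91,  87,
        42,   0,  23,  76,  65,  57,  58,  52,  48,  39,  26,  25,   0,
         0,   0,   0,   0]), array([120, 124, 128, 132, 136, 140, 144, 148, 152, 156, 160, 164, 168,
       172, 176, 180, 184, 188, 192, 196, 200, 204, 208, 212, 216, 220,
       224, 228, 232, 236, 240]))
143 757 [-6.3  0.9  6.7] [143.8 144.8 146. ]
147 159 [5.9 6.5 7.2] [147.2 149.5 151.8]
152 447 [5.8 6.4 7.1] [152.7 160.6 169. ]
170 85 [5.8 6.3 7. ] [170.3 172.  174.1]
176 469 [1.5 2.5 3.1] [184.1 196.8 216. ]
```

Request:
carry_out(
  gripper=[-1, -1, -1, -1, -1, -1],
  offset=[
    [3.86, -1.21, 0],
    [3.86, -1.21, 2.7],
    [3.86, -1.21, 2.7],
    [3.86, -1.21, 2.7],
    [3.86, -1.21, 2.7],
    [3.86, -1.21, 2.7],
  ],
  spin=[-0.018, -0.018, -0.018, -0.018, -0.018, -0.018],
)

```text
t: 6.35
ee_pos: [0.5761, 0.1791, 0.2919]
tcp_rot: [[0.181, 0.984, 0.002], [0.984, -0.181, 0.0], [0.0, 0.002, -1.0]]
ft_force: [-0.2, 0.1, 0.2]
width: 0.0136
finger_force: 41.0
```

```bash
cat >> h.py <<'E'
def grip(ymax=5.5,T=None):
    "tool-frame position of the held grip, pockets seen, from a new wrist picture"
    T=wpose();p,d=ctrl.read_camera("wrist");np.savez("last.npz",p=p,d=d,T=T)
    w=cloud(d,T);t=(w-T[:3,3])@T[:3,:3]*1000
    m=(np.abs(t[...,1])<ymax)&(np.abs(t[...,0])<25)
    for lo,hi in((135,147.5),(150,170),(184,215)):
        k=m&(t[...,2]>=lo)&(t[...,2]<hi)
        if k.sum():print(lo,k.sum(),np.percentile(t[...,0][k],[2,50,98]).round(1),np.percentile(t[...,2][k],[5,50,95]).round(1))
    g=cv2.cvtColor(p,cv2.COLOR_BGR2GRAY);z=w[...,2]
    rects((np.hypot(w[...,0]-.59,w[...,1]-.24)<.15)&(z>.03)&(z<.075)&(g<70),.06,T,60)
    print(T.round(4).tolist())
E
python3 -c "
from h import *
grip()"
```

```text
135 768 [-6.3  1.   6.8] [143.8 144.7 146.2]
150 507 [5.7 6.4 7.1] [151.  159.5 168.8]
184 410 [2.  2.5 3.1] [185.  196.9 211.4]
589 px (277, 3) c [602.5 323.8] mean [602.7 323.7] wh [ 6.  40.6] ang 79.6
765 px (277, 78) c [593.9 275.6] mean [594.  275.4] wh [ 7.1 40.7] ang 79.8
736 px (277, 158) c [584.8 226.6] mean [584.9 226.6] wh [ 7.  40.6] ang 79.6
560 px (277, 233) c [576.  177.7] mean [576.  178.1] wh [ 6.4 41.2] ang 79.5
[[0.1807, 0.9835, 0.0017, 0.5761], [0.9835, -0.1807, 0.0001, 0.1791], [0.0004, 0.0016, -1.0, 0.2919], [0.0, 0.0, 0.0, 1.0]]
```

Request:
carry_out(
  gripper=[-1, -1, -1, -1, -1, -1, -1, -1],
  offset=[
    [-0.12, -0.02, 0],
    [-0.12, -0.02, 0.6],
    [-0.12, -0.02, 1.2],
    [-0.12, -0.02, 1.5],
    [-0.12, -0.02, 1.8],
    [-0.12, -0.02, 2.1],
    [-0.12, -0.02, 2.1],
    [-0.12, -0.02, 2.1],
  ],
  spin=[0, 0, 0, 0, 0, 0, 0, 0],
)

```text
t: 7.2
ee_pos: [0.5752, 0.1788, 0.2696]
tcp_rot: [[0.179, 0.984, -0.0], [0.984, -0.179, -0.0], [-0.0, -0.0, -1.0]]
ft_force: [0.6, 0.4, -1.2]
width: 0.0134
finger_force: 41.0
```

Request:
carry_out(
  gripper=[-1, -1, -1, -1, -1, -1],
  offset=[
    [0, 0, 0.3],
    [0, 0, 0.6],
    [0, 0, 0.8],
    [0, 0, 1.0],
    [0, 0, 1.1],
    [0, 0, 1.1],
  ],
  spin=[0, 0, 0, 0, 0, 0],
)

```text
t: 7.8
ee_pos: [0.5752, 0.1788, 0.2586]
tcp_rot: [[0.179, 0.984, 0.0], [0.984, -0.179, 0.0], [0.0, 0.0, -1.0]]
ft_force: [1.2, 0.4, -1.5]
width: 0.0133
finger_force: 40.8
```

Request:
carry_out(
  gripper=[-1, -1, -1, -1, -1],
  offset=[
    [0, 0, 0.3],
    [0, 0, 0.6],
    [0, 0, 0.8],
    [0, 0, 0.8],
    [0, 0, 0.8],
  ],
  spin=[0, 0, 0, 0, 0],
)

```text
t: 8.3
ee_pos: [0.5752, 0.1787, 0.2505]
tcp_rot: [[0.179, 0.984, -0.0], [0.984, -0.179, 0.0], [-0.0, -0.0, -1.0]]
ft_force: [2.3, 1.2, -2.7]
width: 0.0133
finger_force: 40.7
```

Pocket 1 is open. I'll go to the floor gently, expected at TCP z ≈ 0.2368.

Request:
carry_out(
  gripper=[-1, -1, -1, -1, -1, -1],
  offset=[
    [0, 0, 0.4],
    [0, 0, 0.7],
    [0, 0, 1.0],
    [0, 0, 1.2],
    [0, 0, 1.3],
    [0, 0, 1.3],
  ],
  spin=[0, 0, 0, 0, 0, 0],
)

```text
t: 8.9
ee_pos: [0.5752, 0.1788, 0.2376]
tcp_rot: [[0.179, 0.984, 0.0], [0.984, -0.179, 0.0], [0.0, 0.0, -1.0]]
ft_force: [2.9, -0.1, -1.6]
width: 0.0133
finger_force: 40.9
```

Request:
carry_out(
  gripper=[-1, -1, -1, -1],
  offset=[
    [0, 0, 0.1],
    [0, 0, 0.2],
    [0, 0, 0.2],
    [0, 0, 0.2],
  ],
  spin=[0, 0, 0, 0],
)

```text
t: 9.3
ee_pos: [0.5752, 0.1789, 0.2368]
tcp_rot: [[0.179, 0.984, 0.001], [0.984, -0.179, 0.0], [0.0, 0.001, -1.0]]
ft_force: [0.2, -1.5, 8.1]
width: 0.0136
finger_force: 42.2
```

Request:
carry_out(
  gripper=[0, 0, 0, 0],
  offset=[
    [0, 0, 0],
    [0, 0, 0],
    [0, 0, 0],
    [0, 0, 0],
  ],
  spin=[0, 0, 0, 0],
)

```text
t: 9.7
ee_pos: [0.5748, 0.1789, 0.2354]
tcp_rot: [[0.179, 0.984, -0.001], [0.984, -0.179, -0.0], [-0.0, -0.001, -1.0]]
ft_force: [0.8, -0.2, -0.6]
width: 0.0428
finger_force: 0.0
```

Request:
carry_out(
  gripper=[0, 0, 0, 0, 0, 0],
  offset=[
    [0, 0, -2],
    [0, 0, -5],
    [0, 0, -9],
    [0, 0, -9],
    [0, 0, -9],
    [0, 0, -9],
  ],
  spin=[0, 0, 0, 0, 0, 0],
)

```text
t: 10.3
ee_pos: [0.5748, 0.1786, 0.3246]
tcp_rot: [[0.179, 0.984, -0.002], [0.984, -0.179, -0.001], [-0.001, -0.002, -1.0]]
ft_force: [-0.4, 0.2, -0.1]
width: 0.0427
finger_force: 0.0
```

```bash
cat >> h.py <<'E'
def tops(lo,hi,z0,cx,cy,rad=.16,amin=100):
    T=wpose();p,d=ctrl.read_camera("wrist");np.savez("last.npz",p=p,d=d,T=T);w=cloud(d,T);z=w[...,2]
    k=(np.hypot(w[...,0]-cx,w[...,1]-cy)<rad)&(z>lo)&(z<hi);print("z med",np.nanmedian(z[k]).round(4));rects(k,z0,T,amin);print(T.round(4).tolist())
E
python3 -c "
from h import *
print(ctrl.state()['ft_force'])
tops(.082,.1,.092,.585,.22)
grip()"
```

```text
[-0.39905141  0.22176416 -0.10802022]
z med 0.0919
507 px (279, 228) c [575.2 180.4] mean [575.2 180.2] wh [16.9 13.4] ang 79.6
[[0.179, 0.9838, -0.0017, 0.5748], [0.9838, -0.179, -0.0006, 0.1786], [-0.0009, -0.0015, -1.0, 0.3246], [0.0, 0.0, 0.0, 1.0]]
512 px (281, 16) c [602.6 324.5] mean [602.9 324.4] wh [ 6.7 40.5] ang 79.8
551 px (280, 82) c [593.6 275.6] mean [593.7 275.4] wh [ 7.3 40.2] ang 79.6
519 px (280, 151) c [585.  226.3] mean [585.  226.5] wh [ 6.6 40.4] ang 79.7
69 px (279, 211) c [575.8 182. ] mean [576.  182.1] wh [ 2.4 14.3] ang 79.7
[[0.179, 0.9838, -0.0023, 0.5747], [0.9839, -0.179, -0.0007, 0.1786], [-0.0011, -0.0021, -1.0, 0.3243], [0.0, 0.0, 0.0, 1.0]]
```

Request:
carry_out(
  gripper=[0, 0, 0, 0, 0, 0, 0, 0],
  offset=[
    [-4.7, 0.55, 0],
    [-9.4, 1.1, 0],
    [-14.1, 1.65, 0],
    [-18.8, 2.2, 0],
    [-23.5, 2.75, 0],
    [-28.2, 3.3, 0],
    [-32.9, 3.85, 0],
    [-37.7, 4.4, 0],
  ],
  spin=[0, 0, 0, 0, 0, 0, 0, 0],
)

```text
t: 11.2
ee_pos: [0.5502, -0.2017, 0.3247]
tcp_rot: [[0.179, 0.984, -0.001], [0.984, -0.179, 0.001], [0.0, -0.002, -1.0]]
ft_force: [1.5, -0.1, 0.1]
width: 0.0427
finger_force: 0.0
```

Request:
carry_out(
  gripper=[0, 0, 0, 0, 0, 0],
  offset=[
    [-4.7, 0.55, 0],
    [-9.4, 1.1, 1.4],
    [-9.4, 1.1, 2.8],
    [-9.4, 1.1, 2.8],
    [-9.4, 1.1, 2.8],
    [-9.4, 1.1, 2.8],
  ],
  spin=[-0.117, -0.117, -0.117, -0.117, -0.117, -0.117],
)

```text
t: 11.8
ee_pos: [0.5457, -0.2925, 0.2983]
tcp_rot: [[0.06, 0.998, 0.001], [0.998, -0.06, 0.001], [0.001, 0.001, -1.0]]
ft_force: [0.5, 1.0, -0.7]
width: 0.0425
finger_force: 0.0
```

```bash
python3 -c "
from h import *
tops(.083,.097,.089,.546,-.26)
tops(.038,.052,.045,.546,-.24,.12,300)"
```

```text
z med 0.0889
1857 px (276, 58) c [ 551.8 -185.7] mean [ 551.7 -185.6] wh [14.5 40. ] ang 86.4
1093 px (276, 246) c [ 544.6 -293.2] mean [ 544.7 -293.2] wh [15.6 26.4] ang 86.5
[[0.06, 0.9982, 0.0008, 0.5457], [0.9982, -0.06, 0.0006, -0.2925], [0.0006, 0.0008, -1.0, 0.2983], [0.0, 0.0, 0.0, 1.0]]
z med 0.0451
22030 px (276, 141) c [ 548.3 -239.9] mean [ 548.5 -236.4] wh [170.2  80.6] ang 86.4
[[0.0602, 0.9982, 0.0013, 0.5457], [0.9982, -0.0602, 0.0001, -0.2926], [0.0002, 0.0013, -1.0, 0.2986], [0.0, 0.0, 0.0, 1.0]]
```

Request:
carry_out(
  gripper=[0, 0, 0, 0, 0, 0],
  offset=[
    [-0.18, -0.09, 0],
    [-0.18, -0.09, 3],
    [-0.18, -0.09, 6.4],
    [-0.18, -0.09, 6.4],
    [-0.18, -0.09, 6.4],
    [-0.18, -0.09, 6.4],
  ],
  spin=[0, 0, 0, 0, 0, 0],
)

```text
t: 12.5
ee_pos: [0.5446, -0.2963, 0.2358]
tcp_rot: [[0.063, 0.998, 0.002], [0.998, -0.063, -0.001], [-0.001, 0.002, -1.0]]
ft_force: [-0.4, 0.1, -1.4]
width: 0.0428
finger_force: 0.0
```

Request:
carry_out(
  gripper=[-1, -1, -1, -1, -1],
  offset=[
    [0, 0, 0],
    [0, 0, 0],
    [0, 0, 0],
    [0, 0, 0],
    [0, 0, 0],
  ],
  spin=[0, 0, 0, 0, 0],
  grip_force=40,
)

```text
t: 13.0
ee_pos: [0.5444, -0.2963, 0.2356]
tcp_rot: [[0.063, 0.998, 0.002], [0.998, -0.063, -0.001], [-0.001, 0.002, -1.0]]
ft_force: [-1.7, 1.0, 6.8]
width: 0.0264
finger_force: 41.2
```

Request:
carry_out(
  gripper=[-1, -1, -1, -1, -1],
  offset=[
    [0, 0, -1],
    [0, 0, -3],
    [0, 0, -6],
    [0, 0, -9],
    [0, 0, -9],
  ],
  spin=[0, 0, 0, 0, 0],
)

```text
t: 13.5
ee_pos: [0.5451, -0.2964, 0.3296]
tcp_rot: [[0.063, 0.998, 0.008], [0.998, -0.063, -0.004], [-0.003, 0.008, -1.0]]
ft_force: [0.1, 0.3, -1.2]
width: 0.0263
finger_force: 40.7
```

Request:
carry_out(
  gripper=[-1, -1, -1, -1, -1, -1, -1, -1],
  offset=[
    [4.8, 0.06, 0],
    [9.5, 0.12, 0],
    [14.2, 0.18, 0],
    [19, 0.24, 0],
    [23.8, 0.31, 0],
    [28.5, 0.38, 0],
    [33.2, 0.44, 0],
    [38, 0.5, 0],
  ],
  spin=[0, 0, 0, 0, 0, 0, 0, 0],
)

```text
t: 14.3
ee_pos: [0.5725, 0.0844, 0.3239]
tcp_rot: [[0.063, 0.998, 0.0], [0.998, -0.063, -0.0], [-0.0, 0.0, -1.0]]
ft_force: [0.2, 1.3, -1.1]
width: 0.026
finger_force: 40.6
```

Request:
carry_out(
  gripper=[-1, -1, -1, -1, -1, -1, -1, -1],
  offset=[
    [4.8, 0.07, 0],
    [9.6, 0.14, 0],
    [14.2, 0.2, 1],
    [14.2, 0.2, 2],
    [14.2, 0.2, 2.5],
    [14.2, 0.2, 2.5],
    [14.2, 0.2, 2.5],
    [14.2, 0.2, 2.5],
  ],
  spin=[0.04, 0.08, 0.12, 0.12, 0.12, 0.12, 0.12, 0.12],
)

```text
t: 15.1
ee_pos: [0.5843, 0.2229, 0.2994]
tcp_rot: [[0.184, 0.983, 0.001], [0.983, -0.184, -0.0], [-0.0, 0.001, -1.0]]
ft_force: [0.4, -0.3, -0.2]
width: 0.0264
finger_force: 40.6
```

```bash
python3 -c "
from h import *
grip(12)"
```

```text
135 1602 [-4.5  2.7  9.1] [145.6 146.4 147.3]
150 1082 [8.1 8.8 9.4] [150.8 159.4 168.6]
184 895 [4.5 5.1 5.6] [185.8 197.4 212.9]
700 px (276, 71) c [603.  324.7] mean [602.9 324.7] wh [ 7.2 40.3] ang 79.4
666 px (276, 148) c [593.7 275.8] mean [593.5 275.8] wh [ 7.2 40. ] ang 79.4
622 px (277, 222) c [585.1 226.8] mean [585.  226.8] wh [ 7.2 40.9] ang 79.3
[[0.1843, 0.9829, 0.0011, 0.5843], [0.9829, -0.1843, -0.0002, 0.2229], [-0.0, 0.0011, -1.0, 0.2994], [0.0, 0.0, 0.0, 1.0]]
```

Request:
carry_out(
  gripper=[-1, -1, -1, -1, -1, -1, -1, -1],
  offset=[
    [0.2, 0, 0],
    [0.2, 0, 0.6],
    [0.2, 0, 1.2],
    [0.2, 0, 1.6],
    [0.2, 0, 2.0],
    [0.2, 0, 2.4],
    [0.2, 0, 2.7],
    [0.2, 0, 2.7],
  ],
  spin=[0, 0, 0, 0, 0, 0, 0, 0],
)

```text
t: 15.95
ee_pos: [0.584, 0.2261, 0.2711]
tcp_rot: [[0.182, 0.983, -0.001], [0.983, -0.182, -0.001], [-0.001, -0.001, -1.0]]
ft_force: [0.5, -0.8, -2.2]
width: 0.026
finger_force: 40.7
```

Request:
carry_out(
  gripper=[-1, -1, -1, -1, -1, -1],
  offset=[
    [-0.04, 0.03, 0.3],
    [-0.04, 0.03, 0.6],
    [-0.04, 0.03, 0.8],
    [-0.04, 0.03, 1.0],
    [-0.04, 0.03, 1.15],
    [-0.04, 0.03, 1.15],
  ],
  spin=[0, 0, 0, 0, 0, 0],
)

```text
t: 16.55
ee_pos: [0.5843, 0.2259, 0.2599]
tcp_rot: [[0.182, 0.983, -0.0], [0.983, -0.182, -0.0], [-0.0, -0.0, -1.0]]
ft_force: [0.4, -1.2, -0.8]
width: 0.0259
finger_force: 40.7
```

Now 2.6 mm past the plug level without force. I'll go on towards the floor, expected at TCP z ≈ 0.2385.

Request:
carry_out(
  gripper=[-1, -1, -1, -1, -1],
  offset=[
    [0, 0, 0.3],
    [0, 0, 0.6],
    [0, 0, 0.8],
    [0, 0, 0.8],
    [0, 0, 0.8],
  ],
  spin=[0, 0, 0, 0, 0],
)

```text
t: 17.05
ee_pos: [0.5842, 0.2259, 0.2519]
tcp_rot: [[0.182, 0.983, -0.001], [0.983, -0.182, -0.0], [-0.0, -0.001, -1.0]]
ft_force: [0.4, -2.7, -0.5]
width: 0.0262
finger_force: 40.7
```

Request:
carry_out(
  gripper=[-1, -1, -1, -1, -1, -1],
  offset=[
    [0, 0, 0.3],
    [0, 0, 0.6],
    [0, 0, 0.9],
    [0, 0, 1.1],
    [0, 0, 1.2],
    [0, 0, 1.2],
  ],
  spin=[0, 0, 0, 0, 0, 0],
)

```text
t: 17.65
ee_pos: [0.5843, 0.2258, 0.2399]
tcp_rot: [[0.182, 0.983, -0.0], [0.983, -0.182, -0.0], [-0.0, -0.0, -1.0]]
ft_force: [0.6, -2.5, -2.2]
width: 0.0262
finger_force: 40.7
```

Request:
carry_out(
  gripper=[-1, -1, -1, -1, -1],
  offset=[
    [0, 0, 0.1],
    [0, 0, 0.2],
    [0, 0, 0.25],
    [0, 0, 0.25],
    [0, 0, 0.25],
  ],
  spin=[0, 0, 0, 0, 0],
)

```text
t: 18.15
ee_pos: [0.5844, 0.2259, 0.2386]
tcp_rot: [[0.182, 0.983, 0.001], [0.983, -0.182, -0.0], [-0.0, 0.001, -1.0]]
ft_force: [-3.9, -4.4, 6.8]
width: 0.0261
finger_force: 41.7
```

Home, with floor contact at the predicted height. Release, lift and check.

Request:
carry_out(
  gripper=[0.2, 0.2, 0.2, 0.2],
  offset=[
    [0, 0, 0],
    [0, 0, 0],
    [0, 0, 0],
    [0, 0, 0],
  ],
  spin=[0, 0, 0, 0],
)

```text
t: 18.55
ee_pos: [0.5843, 0.2262, 0.2377]
tcp_rot: [[0.182, 0.983, 0.0], [0.983, -0.182, 0.0], [0.0, -0.0, -1.0]]
ft_force: [0.4, 0.3, -1.0]
width: 0.051
finger_force: 0.0
```

Request:
carry_out(
  gripper=[0.2, 0.2, 0.2, 0.2, 0.2, 0.2],
  offset=[
    [0, 0, -2],
    [0, 0, -5],
    [0, 0, -9],
    [0, 0, -9],
    [0, 0, -9],
    [0, 0, -9],
  ],
  spin=[0, 0, 0, 0, 0, 0],
)

```text
t: 19.15
ee_pos: [0.5841, 0.2257, 0.3267]
tcp_rot: [[0.182, 0.983, -0.001], [0.983, -0.182, -0.001], [-0.001, -0.001, -1.0]]
ft_force: [-0.4, -0.3, -0.3]
width: 0.0514
finger_force: 0.0
```

```bash
python3 -c "
from h import *
tops(.082,.1,.092,.585,.22)
grip()"
```

```text
z med 0.0919
960 px (279, 224) c [585.1 229.5] mean [585.2 229.2] wh [16.9 26.7] ang 79.5
417 px (278, 287) c [575.7 181.4] mean [575.8 181.5] wh [18.6 13.6] ang 79.5
[[0.1819, 0.9833, -0.0014, 0.5841], [0.9833, -0.1819, -0.0006, 0.2257], [-0.0009, -0.0013, -1.0, 0.3267], [0.0, 0.0, 0.0, 1.0]]
562 px (279, 79) c [602.9 324.8] mean [603.2 324.6] wh [ 6.7 40.5] ang 79.9
502 px (279, 148) c [593.8 275.8] mean [593.7 275.8] wh [ 6. 40.] ang 79.5
145 px (279, 207) c [585.6 231.2] mean [585.9 231.4] wh [ 3.2 28. ] ang 79.5
123 px (278, 270) c [575.3 179.9] mean [575.4 179.8] wh [ 5.5 13.8] ang 79.5
[[0.1819, 0.9833, -0.0021, 0.584], [0.9833, -0.1819, -0.0008, 0.2257], [-0.0011, -0.0019, -1.0, 0.3263], [0.0, 0.0, 0.0, 1.0]]
```

Request:
carry_out(
  gripper=[0.3, 0.3, 0.3, 0.3, 0.3, 0.3, 0.3, 0.3],
  offset=[
    [-4.5, 0.5, 0],
    [-9, 1, 0],
    [-13.6, 1.5, 0],
    [-18.2, 2, 0],
    [-22.8, 2.5, 0],
    [-27.4, 2.9, 0],
    [-32, 3.4, 0],
    [-36.5, 3.9, 0],
  ],
  spin=[0, 0, 0, 0, 0, 0, 0, 0],
)

```text
t: 20.05
ee_pos: [0.5555, -0.1421, 0.3268]
tcp_rot: [[0.182, 0.983, -0.001], [0.983, -0.182, 0.0], [0.0, -0.001, -1.0]]
ft_force: [0.9, -0.2, -0.5]
width: 0.0556
finger_force: 0.0
```

Request:
carry_out(
  gripper=[0.3, 0.3, 0.3, 0.3, 0.3, 0.3],
  offset=[
    [-4.5, 0.4, 0],
    [-4.5, 0.4, 1.4],
    [-4.5, 0.4, 2.8],
    [-4.5, 0.4, 2.8],
    [-4.5, 0.4, 2.8],
    [-4.5, 0.4, 2.8],
  ],
  spin=[-0.118, -0.118, -0.118, -0.118, -0.118, -0.118],
)

```text
t: 20.65
ee_pos: [0.5525, -0.1836, 0.3002]
tcp_rot: [[0.063, 0.998, 0.001], [0.998, -0.063, 0.0], [0.0, 0.001, -1.0]]
ft_force: [0.1, -0.8, 0.5]
width: 0.0554
finger_force: 0.0
```

```bash
python3 -c "
from h import *
tops(.083,.097,.089,.546,-.22)"
```

```text
z med 0.089
1573 px (276, 243) c [ 551.8 -183.2] mean [ 551.8 -183.4] wh [15.7 39.4] ang 86.3
[[0.0627, 0.998, 0.0007, 0.5525], [0.998, -0.0627, 0.0004, -0.1836], [0.0004, 0.0006, -1.0, 0.3002], [0.0, 0.0, 0.0, 1.0]]
```

Request:
carry_out(
  gripper=[0.3, 0.3, 0.3, 0.3, 0.3, 0.3],
  offset=[
    [0, -0.07, 0],
    [0, -0.07, 3],
    [0, -0.07, 6.5],
    [0, -0.07, 6.5],
    [0, -0.07, 6.5],
    [0, -0.07, 6.5],
  ],
  spin=[0, 0, 0, 0, 0, 0],
)

```text
t: 21.3
ee_pos: [0.5522, -0.185, 0.2368]
tcp_rot: [[0.065, 0.998, 0.003], [0.998, -0.065, -0.001], [-0.001, 0.003, -1.0]]
ft_force: [0.7, 0.0, 0.9]
width: 0.0558
finger_force: 0.0
```

Request:
carry_out(
  gripper=[-1, -1, -1, -1, -1],
  offset=[
    [0, 0, 0],
    [0, 0, 0],
    [0, 0, 0],
    [0, 0, 0],
    [0, 0, 0],
  ],
  spin=[0, 0, 0, 0, 0],
  grip_force=40,
)

```text
t: 21.8
ee_pos: [0.552, -0.1851, 0.2367]
tcp_rot: [[0.065, 0.998, 0.003], [0.998, -0.065, -0.001], [-0.001, 0.003, -1.0]]
ft_force: [-1.5, -0.1, 6.8]
width: 0.0393
finger_force: 39.6
```

Request:
carry_out(
  gripper=[-1, -1, -1, -1, -1],
  offset=[
    [0, 0, -1],
    [0, 0, -3],
    [0, 0, -6],
    [0, 0, -9],
    [0, 0, -9],
  ],
  spin=[0, 0, 0, 0, 0],
)

```text
t: 22.3
ee_pos: [0.5526, -0.185, 0.3305]
tcp_rot: [[0.065, 0.998, 0.008], [0.998, -0.065, -0.003], [-0.002, 0.008, -1.0]]
ft_force: [0.5, -0.1, -0.2]
width: 0.0392
finger_force: 42.5
```

Request:
carry_out(
  gripper=[-1, -1, -1, -1, -1, -1, -1, -1],
  offset=[
    [4.7, 0.1, 0],
    [9.4, 0.2, 0],
    [14.1, 0.3, 0],
    [18.8, 0.4, 0],
    [23.5, 0.5, 0],
    [28.2, 0.6, 0],
    [32.9, 0.7, 0],
    [37.6, 0.9, 0],
  ],
  spin=[0, 0, 0, 0, 0, 0, 0, 0],
)

```text
t: 23.1
ee_pos: [0.5845, 0.1913, 0.3251]
tcp_rot: [[0.065, 0.998, 0.0], [0.998, -0.065, -0.0], [-0.0, 0.0, -1.0]]
ft_force: [1.9, -1.1, 0.2]
width: 0.0389
finger_force: 42.5
```

Request:
carry_out(
  gripper=[-1, -1, -1, -1, -1, -1, -1, -1],
  offset=[
    [4.3, 0.1, 0],
    [8.4, 0.2, 0],
    [8.4, 0.2, 0],
    [8.4, 0.2, 1],
    [8.4, 0.2, 2.5],
    [8.4, 0.2, 2.5],
    [8.4, 0.2, 2.5],
    [8.4, 0.2, 2.5],
  ],
  spin=[0.06, 0.12, 0.12, 0.12, 0.12, 0.12, 0.12, 0.12],
)

```text
t: 23.9
ee_pos: [0.5925, 0.2724, 0.3]
tcp_rot: [[0.185, 0.983, 0.0], [0.983, -0.185, -0.0], [0.0, 0.0, -1.0]]
ft_force: [-0.5, 0.2, -0.7]
width: 0.0393
finger_force: 42.5
```

```bash
python3 -c "
from h import *
grip(16)"
```

```text
135 743 [-5.6  1.   7.3] [146.6 147.2 147.5]
150 1464 [6.6 7.2 7.9] [150.9 159.2 168.7]
184 1150 [2.8 3.4 3.9] [186.8 198.  213.2]
700 px (278, 148) c [602.7 325. ] mean [602.7 324.8] wh [ 7.2 40.7] ang 79.5
622 px (278, 221) c [593.8 276. ] mean [593.8 276.1] wh [ 7.2 41.1] ang 79.3
167 px (278, 338) c [574.8 177.2] mean [574.8 177.5] wh [10.8 13.9] ang 80.1
[[0.1853, 0.9827, 0.0004, 0.5925], [0.9827, -0.1853, -0.0, 0.2724], [0.0, 0.0004, -1.0, 0.3], [0.0, 0.0, 0.0, 1.0]]
```

Request:
carry_out(
  gripper=[-1, -1, -1, -1, -1, -1, -1, -1],
  offset=[
    [0.3, 0.07, 0],
    [0.3, 0.07, 0.6],
    [0.3, 0.07, 1.2],
    [0.3, 0.07, 1.6],
    [0.3, 0.07, 2.0],
    [0.3, 0.07, 2.4],
    [0.3, 0.07, 2.7],
    [0.3, 0.07, 2.7],
  ],
  spin=[0, 0, 0, 0, 0, 0, 0, 0],
)

```text
t: 24.75
ee_pos: [0.5936, 0.2759, 0.2724]
tcp_rot: [[0.184, 0.983, 0.0], [0.983, -0.184, -0.0], [-0.0, 0.0, -1.0]]
ft_force: [2.5, -0.0, -1.4]
width: 0.0388
finger_force: 42.3
```

Request:
carry_out(
  gripper=[-1, -1, -1, -1, -1, -1, -1],
  offset=[
    [0, 0.02, 0.3],
    [0, 0.02, 0.6],
    [0, 0.02, 0.8],
    [0, 0.02, 0.9],
    [0, 0.02, 1.0],
    [0, 0.02, 1.1],
    [0, 0.02, 1.1],
  ],
  spin=[0, 0, 0, 0, 0, 0, 0],
)

```text
t: 25.45
ee_pos: [0.5937, 0.276, 0.2617]
tcp_rot: [[0.184, 0.983, 0.0], [0.983, -0.184, 0.0], [0.0, 0.0, -1.0]]
ft_force: [3.1, -0.1, -0.7]
width: 0.0392
finger_force: 42.4
```

Request:
carry_out(
  gripper=[-1, -1, -1, -1],
  offset=[
    [0, 0, 0.2],
    [0, 0, 0.35],
    [0, 0, 0.35],
    [0, 0, 0.35],
  ],
  spin=[0, 0, 0, 0],
)

```text
t: 25.85
ee_pos: [0.5937, 0.276, 0.258]
tcp_rot: [[0.184, 0.983, 0.0], [0.983, -0.184, 0.0], [0.0, 0.0, -1.0]]
ft_force: [2.7, -0.1, -2.5]
width: 0.0397
finger_force: 42.3
```

Request:
carry_out(
  gripper=[-1, -1, -1, -1, -1, -1, -1],
  offset=[
    [0, 0, 0.4],
    [0, 0, 0.8],
    [0, 0, 1.1],
    [0, 0, 1.4],
    [0, 0, 1.6],
    [0, 0, 1.7],
    [0, 0, 1.7],
  ],
  spin=[0, 0, 0, 0, 0, 0, 0],
)

```text
t: 26.55
ee_pos: [0.5937, 0.2759, 0.2411]
tcp_rot: [[0.184, 0.983, 0.0], [0.983, -0.184, -0.0], [-0.0, 0.0, -1.0]]
ft_force: [3.0, -0.5, -1.7]
width: 0.0393
finger_force: 42.4
```

Request:
carry_out(
  gripper=[-1, -1, -1, -1, -1],
  offset=[
    [0, 0, 0.1],
    [0, 0, 0.2],
    [0, 0, 0.25],
    [0, 0, 0.25],
    [0, 0, 0.25],
  ],
  spin=[0, 0, 0, 0, 0],
)

```text
t: 27.05
ee_pos: [0.5936, 0.2763, 0.2398]
tcp_rot: [[0.184, 0.983, 0.001], [0.983, -0.184, 0.0], [0.0, 0.001, -1.0]]
ft_force: [0.1, -2.3, 6.9]
width: 0.0394
finger_force: 43.5
```

Home. Release, lift clear, verify from the wrist and scene cameras.

Request:
carry_out(
  gripper=[0.4, 0.4, 0.4, 0.4],
  offset=[
    [0, 0, 0],
    [0, 0, 0],
    [0, 0, 0],
    [0, 0, 0],
  ],
  spin=[0, 0, 0, 0],
)

```text
t: 27.45
ee_pos: [0.5933, 0.2762, 0.2383]
tcp_rot: [[0.184, 0.983, -0.001], [0.983, -0.184, -0.0], [-0.0, -0.001, -1.0]]
ft_force: [-0.2, -0.9, -0.0]
width: 0.0595
finger_force: 0.0
```

Request:
carry_out(
  gripper=[0.4, 0.4, 0.4, 0.4, 0.4, 0.4],
  offset=[
    [0, 0, -2],
    [0, 0, -5],
    [0, 0, -9],
    [0, 0, -12],
    [0, 0, -12],
    [0, 0, -12],
  ],
  spin=[0, 0, 0, 0, 0, 0],
)

```text
t: 28.05
ee_pos: [0.5935, 0.2763, 0.3593]
tcp_rot: [[0.184, 0.983, 0.001], [0.983, -0.184, 0.001], [0.001, 0.001, -1.0]]
ft_force: [0.3, 0.2, -0.9]
width: 0.0597
finger_force: 0.0
```

```bash
python3 -c "
from h import *
tops(.08,.105,.092,.585,.22)
w=cloud(np.load('last.npz')['d'],np.load('last.npz')['T']);z=w[...,2]
for y in(.178,.227,.276):
  k=(abs(w[...,1]-y)<.01)&(abs(w[...,0]-.585)<.03)&(z>.085);print(y,np.nanmedian(z[k]).round(4))
p,_=ctrl.read_camera('scene');cv2.imwrite('pics/end.png',p)"
```

```text
z med 0.0919
1122 px (276, 212) c [593.  278.7] mean [593.1 278.6] wh [16.8 39.3] ang 79.3
668 px (278, 269) c [585.6 230.7] mean [585.5 230.4] wh [19.3 25.6] ang 79.3
303 px (278, 318) c [576.2 182.9] mean [576.1 182.6] wh [22.1 12.6] ang 79.3
[[0.1838, 0.983, 0.0012, 0.5935], [0.983, -0.1838, 0.0006, 0.2763], [0.0008, 0.0011, -1.0, 0.3593], [0.0, 0.0, 0.0, 1.0]]
0.178 0.092
0.227 0.092
0.276 0.2059
```

View pics/end.png

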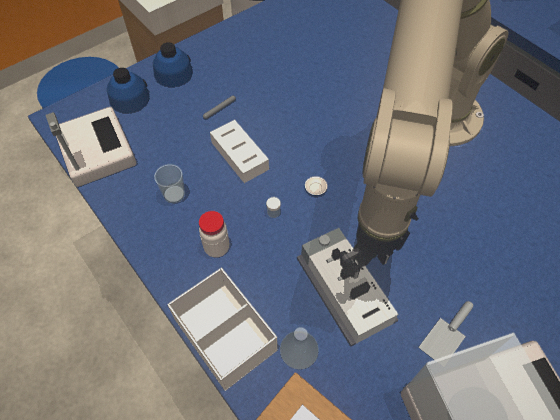

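The scene view shows the white block empty at (240,150), the three grips in pockets 1 to 3, pocket 4 empty at (371,314), and the bystanders unmoved. All three grip tops are at 92 mm, so the holders are fully home.

```bash
python3 -c "
from station import ctrl
print(ctrl.job_done())"
```

```text
the job is handed in; nothing more can be done
None
```

The narrow, medium and wide holders are in pockets 1, 2 and 3, in that order and fully home; none of those was blocked, so the plug must be in pocket 4 (not probed), and the job was handed in after about 28 s of the 72 s, with no verdict shown.

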